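# Move the braked bench carriage to the green station

## Task

The blue parts carriage on the bench rail is held by its red brake lever. Flick the lever all the way up to release it, roll the carriage along the rail to the station with the green marker, and push the lever fully down there so that the carriage is locked. Keep the jar and the gear standing where they are on the carriage, and leave the other things on the bench alone.

Things in the scene. Friction and masses are not known exactly. Their poses are not given: they have to be found in the camera images.
- rail: fixed slide rail on the worktop: 145 x 420 mm aluminium base plate 8 mm thick with a dark rail on it and, along its front, a steel index bar (10 mm thick, top at 30 mm) with three upright notches 14 mm wide. Origin: underside, middle of the length. Its y axis runs along the rail (to the robot's left at yaw 0), its x axis across it, away from the robot. The notches lie at y = -110, 0 and +110 mm, x = -55 mm.
- carriage (a joint): position of the blue carriage along the rail's y axis in m: about 0 at the start (middle notch), limits -0.15 and +0.15; the stations are at -0.11 and +0.11, short of the limits. It rolls with about 1.5 N of friction once the brake is up, and stays where it is left.
- carriage_centre (a point): centre of the carriage's deck, on its upper face, 46 mm above the worktop; axes as the rail's. Deck 90 mm (x) by 110 mm (y), with a 7 mm rim. The carriage stands at a station when the marker is straight behind this point (same y in the rail's frame).
- carriage_handle (a point): middle of the black round knob (26 mm diameter, 22 mm high) on top of the carriage's upright push handle, 133 mm above the worktop; the knob's top is 13 mm higher. The thin stem (12 mm) below stands on the deck 28 mm behind its centre.
- brake (a joint): angle of the red brake lever in rad: 0 is fully down, level (locked, the pawl under the lever stands in a notch), 0.95 is fully up (free). Turning it takes about 3 N at the end of the lever; it stays where it is left. Its pawl is 8 mm wide, so it enters a notch only if the carriage is within about 3 mm of the station; otherwise it lands on the index bar and the lever stays at about 0.4.
- brake_grip (a point): middle of the red crossbar at the free end of the brake lever: a round bar of 16 mm diameter and 30 mm length, lying along the rail's y axis; with the lever down it is 46 mm above the worktop with free space round and below it. It can be pinched by its two flat ends, and swings up and away from the robot.
- brake_hinge (a point): the lever's hinge axis (along the rail's y axis) at the front of the carriage, 50 mm in front of the deck's centre and 46 mm above the worktop. The crossbar is 72 mm from it.
- marker_green: the green station marker: a green disc of 30 mm diameter with a white line, on a thin post (top 85 mm above the worktop) with a green foot (26 x 34 mm), fixed behind the rail, 100 mm behind the rail's middle line, in line with one of the two outer notches. Origin: centre of the underside.
- marker_orange: the same marker with an orange disc and foot, behind the other outer notch: the wrong station.
- jar: small jar with a black lid (45 mm diameter, 43 mm high), loose on the left half of the deck. Origin: centre of the underside.
- gear: orange printed gear (41 mm diameter, 14 mm high), loose on the right half of the deck. Origin: centre of the underside.
- spray: black aerosol can, 65 mm diameter, 200 mm tall, to the right; a bystander.
- soap: turquoise pump bottle, 74 x 62 x 197 mm, to the left; a bystander.
- cutter: red and black flush cutters lying flat, 96 x 61 x 12 mm, near the front edge on the right; a bystander.
- cap: black ribbed cap, 42 mm diameter, 14 mm high, near the front edge on the left; a bystander.
Mind the look-alikes: they are no part of the job. Several things look just like the marker_green: the one meant starts farthest to the robot's right.

How it is judged:
By the outcome, as a careful person would: the job done as asked, in the order asked, and still so for the second after the job is handed in, with the robot touching nothing.
It also fails if it takes over 53 s, if anything falls off the work surface, if the arm or the gripper's body presses on something with over 40 N, if the wrist force passes 120 N, or if a joint passes its speed limit or range.

## Robot

A 7-joint arm with a two-finger parallel gripper is mounted at the origin on a cart in front of the work surface, level with it; the furniture and walls round the work are solid. World frame = base frame: x ahead of the robot, y to its left, z up, the work surface at z = 0. Lengths are in mm, angles in rad, forces in N, time in s.
With the tool pointing down it reaches from about 425 to 925 mm from the base axis. Payload 6.8 kg.
Tool frame: the origin (TCP) lies midway between the tips of the shut fingers; the grasp point (between the pads) lies 19 mm behind it (manip.pinch_z is the distance from the TCP to the grasp point, in mm); z points along the fingers, y is the line along which they close (so a half turn about z gives the same grasp; the last joint's range is limited). The gripper opens to 85 mm and grips with 20 to 120 N. Pads are 22 mm wide; open, the fingers measure 114 mm over their backs; the gripper's body (76 mm by 85 mm) begins 54 mm behind the grasp point. The pads swing forward as they close: fully open they stand 13 mm farther back than shut.
Start: joints at [1.184, 0.477, 0.022, 1.555, -0.011, 1.109, -0.083], TCP at [185.77, -648.95, 231.308] pointing down, gripper open.
Joint ranges: [-2.96, 2.96], [-0.34, 2.1], [-1.41, 1.46], [0.24, 2.44], [-1.37, 4.51], [0.17, 1.92], [-2.96, 2.96]. Speed limits (rad/s): [2.39, 2.39, 3.14, 3.14, 3.14, 3.14, 3.14].

## Interface

Orientations are given as a unit quaternion [w, x, y, z].
In Python, from station import manip gives the robot as it stands.
- The arm moves only by the tool carry_out, never from a script. Its argument "motion" is a list of rows, each an object with "translation": the shift along the tool's x, y, z in mm, a list of three; "turn": the turn about the tool's z in degrees. A call has 1 to 5 rows; each row shifts and turns the commanded pose from where the row before left it, along the tool's axes as they then stand; what a row does not reach is not made up. A row lasts 1/8 s, in which the tool goes at most 62.5 mm and 10.7 degrees, less where a joint would pass 70% of its speed; a pose out of reach is approached as far as the arm can. A call with a gripper value outside its range is refused whole. "fingers" is the opening, from -1 (shut) to 1 (fully open), so that 0 is half open, set as the call begins (left out, the last holds). The fingers move at their own pace and stop on an object; "newtons" is the grip in N (left out, the last holds). Time passes only in rows, so rows that do not move let the fingers close. It gives the time, the measured TCP pose, the force, the opening and the grip force at its end, in the units of the state.
- manip.get_state(): the state, without advancing time (a new reading comes with each control period).
- manip.grab_frame(name): name is "side" or "top" or "wrist"; returns (picture, depth): 384x512x3 uint8, blue, green, red; 384x512 float32, mm along the optical axis (not along the pixel's ray), 0 where there is no reading.
- manip.get_calibration(name): a dict with "mtx" (3x3 intrinsics, pixels), "R" (3x3) and "t" (3): a world point X has camera coordinates R X + t. Camera axes: x right, y down, z forward; pixel columns grow to the right and rows downward; lengths in mm; the calibration is good to about 2 mm. A picture is of the moment at which its call begins: read the wrist's pose just before it. get_calibration takes no time and is no camera call; for the wrist camera it gives the pose at the moment of the call.
- manip.hand_in(): hands the job in; it is judged then, once.
The state is a dict: "t": time; "q": joint angles; "joint_vel": joint speeds; "effort": joint torques, N m; "eef_pos": TCP position; "orientation": TCP orientation; "force": force on the tool from outside, world axes, zero at the start; "wrist_torque": the same for the moment, N m; "gripper_width": finger opening in mm; "grasp_force": force on a finger pad.
Only numpy, scipy, OpenCV 4.12 (cv2) and the standard library are available. Lean on these libraries where they do the work, as an engineer would, in place of code of your own. Each camera call takes 0.05 s, during which the arm holds its last target. There are 200 camera calls.

## Working session

There is one attempt and no reset: what is moved stays moved. The work goes in short steps, Python scripts to look and compute and a tool call to move; the robot and the scene stay as the last step left them, time stands still between calls to the robot, and variables do not carry over. Pictures are saved under pics/ and viewed, at most 10 in all, crops included, and the job is handed in when it is done.

Besides the shell and the picture viewer there is one more tool, called by a JSON object that holds its "name" and its "arguments", one argument or row to a line. carry_out: Moves the arm, as the interface text tells. Its arguments: {"type":"object","properties":{"motion":{"type":"array","items":{"type":"object","properties":{"translation":{"type":"array","items":{"type":"number"}},"turn":{"type":"number"}}}},"fingers":{"type":"number"},"newtons":{"type":"number"}},"required":["motion"]}

```bash
mkdir -p pics; ls; python3 - <<'E'
from station import manip
import cv2,numpy as np
s=manip.get_state();print(s)
a=[]
for n in("top","side"):
    p,d=manip.grab_frame(n);c=manip.get_calibration(n)
    np.savez(f"{n}0.npz",p=p,d=d,**c);cv2.imwrite(f"pics/{n}0.png",p)
    print(n,c)
E
```

```text
pics
{'t': 0.0, 'q': array([ 1.1839289 ,  0.47783002,  0.02236731,  1.55645518, -0.01151595,
        1.10932755, -0.08307121]), 'joint_vel': array([ 6.25972858e-04,  2.45260927e-04, -1.08781902e-03,  2.97871525e-04,
        5.54198227e-04, -5.47545668e-05,  7.38978307e-04]), 'effort': array([-3.41715540e-04, -5.96451902e+01,  1.60803560e+00, -2.81198859e+01,
        1.25677296e-02,  9.32341442e-03, -2.07666908e-06]), 'eef_pos': array([ 185.54627841, -648.36791449,  230.30463488]), 'orientation': array([-9.24284661e-04,  9.90300062e-01,  1.38942046e-01, -2.00566877e-04]), 'force': array([-0.35616402,  0.14896364,  0.63557202]), 'wrist_torque': array([ 0.04424566, -0.01257825,  0.01395132]), 'grasp_force': 0.0, 'gripper_width': 85.45356541101815}
top {'mtx': array([[375.23465978,   0.        , 257.24128015],
       [  0.        , 375.23465978, 197.96283105],
       [  0.        ,   0.        ,   1.        ]]), 'R': array([[-0.01788796, -0.9995531 , -0.02395039],
       [-0.99834776,  0.01916438, -0.05417089],
       [ 0.05460568,  0.02294181, -0.99824441]]), 't': array([ -40.23435379,  526.09561656, 1231.66224062])}
side {'mtx': array([[401.38981376,   0.        , 250.79801204],
       [  0.        , 401.38981376, 193.74439576],
       [  0.        ,   0.        ,   1.        ]]), 'R': array([[ 6.08254575e-04, -9.99976107e-01, -6.88594797e-03],
       [-7.85695288e-01,  3.78184978e-03, -6.18602143e-01],
       [ 6.18613405e-01,  5.78652446e-03, -7.85674215e-01]]), 't': array([-67.06374095, 491.01775123, 976.93988559])}
```

View pics/top0.png

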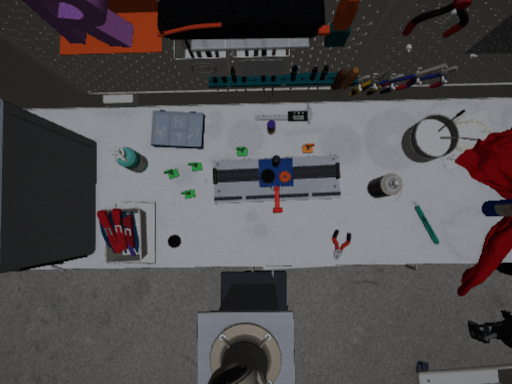

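View pics/side0.png

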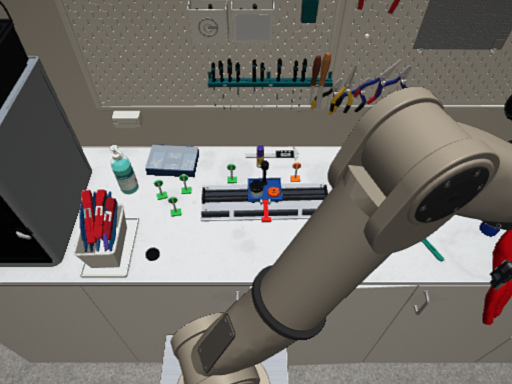

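The top view shows four green markers: (241,152), (196,167), (172,174) and (189,194). The one at (241,152) is farthest to the robot's right and stands behind the rail's left outer notch. The orange one at (308,149) marks the wrong station. The carriage is at (275,173) and the red crossbar at about (278,210). I'll confirm this in a crop and measure.

```bash
cat >h.py <<'E'
import numpy as np,cv2
from station import manip
def ray(c,u,z):
    """pixel u -> world point on plane height z"""
    R,t=c["R"],c["t"];o=-R.T@t
    d=R.T@np.linalg.solve(c["mtx"],[u[0],u[1],1.]);return o+d*(z-o[2])/d[2]
def blobs(p,lo,hi,box,amin=4):
    x0,y0,x1,y1=box
    m=cv2.inRange(cv2.cvtColor(p,cv2.COLOR_BGR2HSV),lo,hi);k=np.zeros_like(m);k[y0:y1,x0:x1]=m[y0:y1,x0:x1]
    n,l,s,c=cv2.connectedComponentsWithStats(k)
    return [(c[i],s[i]) for i in range(1,n) if s[i][4]>=amin],k
E
python3 - <<'E'
from h import *
for n,box in(("top",(205,135,350,220)),("side",(195,150,340,230))):
    c=dict(np.load(n+"0.npz"));p=c["p"]
    print(n)
    for nm,lo,hi,z in(("green",(45,120,60),(75,255,255),85),("orange",(7,150,100),(18,255,255),85),("red",(0,170,90),(5,255,255),46),("blue",(100,120,50),(118,255,255),46)):
        for b,s in blobs(p,lo,hi,box)[0]: print(nm,b.round(1),s,"z0",ray(c,b,0).round(1)[:2],"z",z,ray(c,b,z).round(1)[:2])
    x0,y0,x1,y1=box
    if n=="top":
        cv2.imwrite("pics/crop0.png",cv2.resize(p[130:220,200:350],None,fx=5,fy=5,interpolation=cv2.INTER_CUBIC))
        # plate edges by depth: base plate vs bench in height
        d=c["d"];v,u=np.mgrid[:384,:512];K=c["mtx"]
        P=np.stack([(u-K[0,2])/K[0,0]*d,(v-K[1,2])/K[1,1]*d,d],-1);W=(P-c["t"])@c["R"]
        np.save("W.npy",W)
        k=W[...,2][y0:y1,x0:x1]; w=W[y0:y1,x0:x1]
        kn=w[(k>125)&(k<160)];print("knob",len(kn),kn.mean(0),kn.min(0),kn.max(0))
        bar=w[(k>18)&(k<36)];print(len(bar),bar.mean(0))
E
```

```text
top
green [241.8 151.3] [237 147  10   9  69] z0 [ 6.852e+02 -2.000e-01] z 85 [669.8  -5.5]
orange [306.5 149. ] [303 145   9   8  46] z0 [ 687.9 -218.7] z 85 [ 672.3 -209.3]
orange [309.7 144.2] [307 144   7   2   9] z0 [ 704.  -229.6] z 85 [ 687.3 -219.4]
orange [284.5 176.4] [280 172  10  10  69] z0 [ 596.9 -142.6] z 85 [ 587.4 -138.2]
red [276.7 200.5] [273 187   9  25 110] z0 [ 516.2 -114.7] z 46 [ 514.1 -113.4]
blue [275.8 171.3] [258 158  36  29 578] z0 [ 614.6 -113.9] z 46 [ 608.8 -112.6]
knob 63 [ 633.9695314  -111.07667228  143.4371189 ] [ 622.31762681 -123.1771813   131.75355699] [646.03571319 -99.06749072 149.38637252]
1529 [ 589.11392964 -113.99370027   28.24476597]
side
green [231.  166.3] [228 164   7   6  26] z0 [750.2   4.5] z 85 [673.3  -1.8]
green [232.  179.6] [228 177   9   6  47] z0 [687.7  -0.9] z 85 [615.7  -6.7]
orange [296.5 165. ] [293 163   8   6  27] z0 [ 755.3 -231. ] z 85 [ 678.  -218.5]
orange [295.  178.5] [291 176   9   6  50] z0 [ 691.8 -221.2] z 85 [ 619.6 -209.6]
orange [273.1 191.5] [268 188  11   8  78] z0 [ 634.  -142.7] z 85 [ 566.3 -137.3]
red [265.6 211.9] [262 200   9  22 110] z0 [ 548.8 -115.3] z 46 [ 515.8 -113.6]
blue [265.6 189.8] [248 179  35  23 388] z0 [ 641.4 -117.5] z 46 [ 604.4 -115.6]
```

View pics/crop0.png

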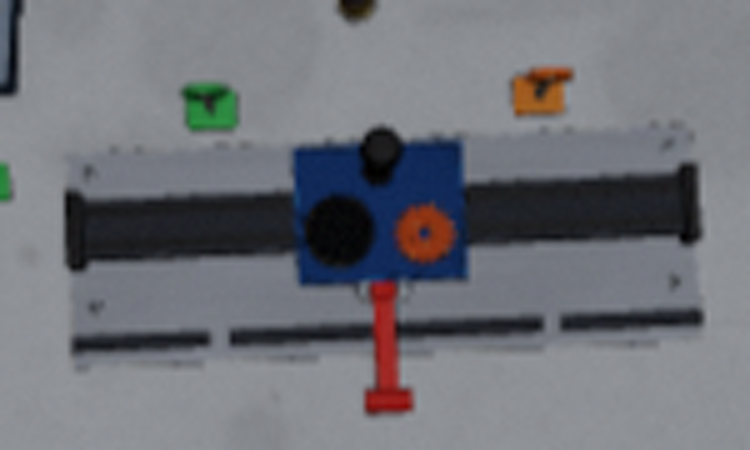

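The crop confirms the target: the green marker at crop (210,105), which is top view (242,151), stands behind the left outer notch at about y=0. The lever is at world (484,-113), with the rail yaw at about 1.2°. I'll start the approach.

{"name": "carry_out", "arguments": {
  "motion": [
    {"translation": [0,0,0],"turn": 7.4},
    {"translation": [0,0,0],"turn": 7.4},
    {"translation": [22,-38,0],"turn": 0},
    {"translation": [22,-38,0],"turn": 0},
    {"translation": [22,-38,0],"turn": 0}
  ],
  "fingers": 1,
  "newtons": 30
}}

```text
t: 0.72
eef_pos: [249.9, -532.1, 230.8]
orientation: [-0.0, 1.0, 0.01, -0.0]
force: [0.8, -0.0, -0.4]
gripper_width: 85.6
grasp_force: 0.0
```

{"name": "carry_out", "arguments": {
  "motion": [
    {"translation": [22,-38,0],"turn": 0},
    {"translation": [22,-38,0],"turn": 0},
    {"translation": [22,-38,0],"turn": 0},
    {"translation": [22,-38,0],"turn": 0},
    {"translation": [22,-38,0],"turn": 0}
  ]
}}

```text
t: 1.35
eef_pos: [355.9, -339.9, 231.1]
orientation: [-0.0, 1.0, 0.01, -0.0]
force: [1.0, -0.3, 0.2]
gripper_width: 85.4
grasp_force: 0.0
```

{"name": "carry_out", "arguments": {
  "motion": [
    {"translation": [22,-38,0],"turn": 0},
    {"translation": [22,-38,0],"turn": 0},
    {"translation": [22,-38,0],"turn": 0},
    {"translation": [22,-38,0],"turn": 0},
    {"translation": [0,0,0],"turn": 0}
  ]
}}

```text
t: 1.98
eef_pos: [441.8, -184.2, 231.2]
orientation: [-0.001, 1.0, 0.013, 0.0]
force: [-0.7, -0.2, -1.1]
gripper_width: 85.3
grasp_force: 0.0
```

```bash
python3 - <<'E'
from h import *
s=manip.get_state();c=manip.get_calibration("wrist");p,d=manip.grab_frame("wrist")
np.savez("w1.npz",p=p,d=d,**c);cv2.imwrite("pics/w1.png",p)
print(s["eef_pos"].round(1))
def far(n,c,p,box):
    for b,t in blobs(p,(0,150,60),(6,255,255),box,30)[0]:print(n,b.round(1),t,ray(c,b,46).round(1))
far("w",c,p,(0,0,512,384))
c=dict(np.load("top0.npz"));p=c["p"]
for u in((277.6,210),):print(ray(c,u,50))
far("top bar",c,p,(260,206,300,220))
E
```

```text
[ 441.8 -184.2  231.2]
w [192.4  93.3] [ 181   49   28   83 1237] [ 517.8 -110.5   46. ]
w [343.8 208.2] [337 194  13  30 231] [ 388.9 -289.8   46. ]
w [364.6 213.8] [351 205  29  22 238] [ 382.2 -316.2   46. ]
[ 483.30048877 -115.53381548   50.        ]
top bar [277.1 209. ] [273 206   9   6  42] [ 486.5 -114.2   46. ]
```

View pics/w1.png

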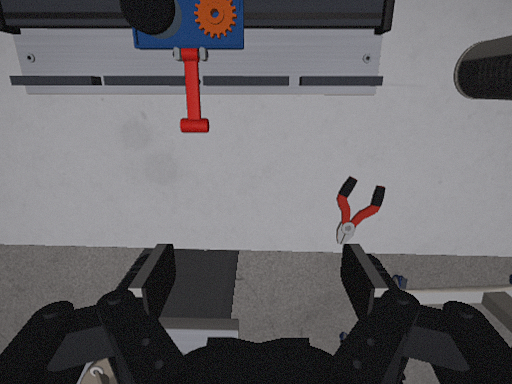

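The wrist view shows the crossbar at about (195,126), the index bar level in the image (so the tool is aligned with the rail), and the outer notches at about (103,81) and (293,81).

```bash
python3 - <<'E'
from h import *
c=dict(np.load("w1.npz"));p=c["p"]
b,k=blobs(p,(0,150,60),(6,255,255),(170,115,220,140),30);r=b[0][1];print(r)
# central column range of crossbar, at rows below stem
x0,y0,w,h=r[:4];u=(x0+(w-1)/2,y0+(h-1)/2);print(u,ray(c,(195,126),46))
for q in((10,80),(382,81),(103,80),(293,81)):print(q,ray(c,q,30).round(1))
g=np.hypot
h=cv2.cvtColor(p,cv2.COLOR_BGR2HSV)
print(h[80,95:112,2],h[80,284:306,2],h[80,380:392,2])
E
```

```text
[181 115  28  17 373]
(np.float64(194.5), np.float64(123.0)) [ 483.09179873 -111.88498393   46.        ]
(10, 80) [526.1  95.7  30. ]
(382, 81) [ 536.3 -319.    30. ]
(103, 80) [528.9  -8.   30. ]
(293, 81) [ 533.6 -219.8   30. ]
[ 33  27  35  34  28  11 126 150 122  67  47  60  55  55  61  63  62] [ 59  58  61  60  47 131 147 137 142 137 141 143 141 143 156  80  13  26
  58  59  63  66] [ 54  48  68 154 165 157 157 158 160 164 159 158]
```

{"name": "carry_out", "arguments": {
  "motion": [
    {"translation": [22,-35,20],"turn": 0},
    {"translation": [22,-36,40],"turn": 0},
    {"translation": [0,0,50],"turn": 0},
    {"translation": [0,0,40],"turn": 0},
    {"translation": [0,0,0],"turn": 0}
  ]
}}

```text
t: 2.65
eef_pos: [479.9, -116.8, 78.8]
orientation: [-0.0, 1.0, 0.009, -0.003]
force: [-0.3, 0.6, -0.2]
gripper_width: 85.4
grasp_force: 0.0
```

```bash
python3 - <<'E'
from h import *
s=manip.get_state();c=manip.get_calibration("wrist");p,d=manip.grab_frame("wrist")
np.savez("w2.npz",p=p,d=d,**c);cv2.imwrite("pics/w2.png",p)
print(s["eef_pos"].round(1),s["orientation"].round(4))
for b,t in blobs(p,(0,150,60),(6,255,255),(0,0,512,384),30)[0]:print(b.round(1),t,[ray(c,q,46).round(1) for q in((t[0],t[1]+t[3]-6),(t[0]+t[2],t[1]+t[3]-6))])
E
```

```text
[ 479.9 -116.8   78.8] [-3.000e-04  9.999e-01  9.400e-03 -3.400e-03]
[251.4 163.5] [ 229   90   47  137 3594] [array([478. , -96.8,  46. ]), array([ 478.6, -128.1,   46. ])]
[458.7 297.9] [451 292  17  12 106] [array([ 418.7, -259.4,   46. ]), array([ 419. , -271.9,   46. ])]
[497.6 314.5] [483 306  29  19 317] [array([ 399.9, -288.2,   46. ]), array([ 400.4, -310.1,   46. ])]
```

View pics/w2.png

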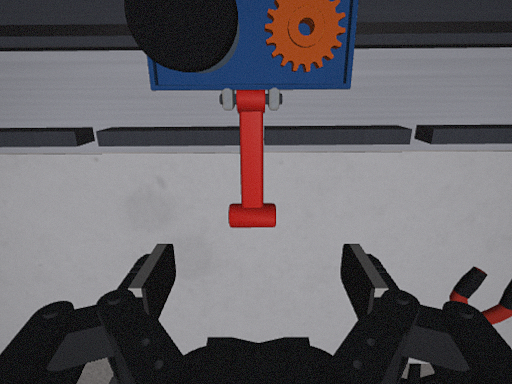

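The wrist view shows the crossbar at (252,215), i.e. (482.5,-112.5), between the two open fingers. I'll shift to it, go down and pinch.

{"name": "carry_out", "arguments": {
  "motion": [
    {"translation": [3,-4,20],"turn": 0},
    {"translation": [0,0,25],"turn": 0},
    {"translation": [0,0,11],"turn": 0},
    {"translation": [0,0,0],"turn": 0},
    {"translation": [0,0,0],"turn": 0}
  ]
}}

```text
t: 3.32
eef_pos: [486.7, -112.1, 26.5]
orientation: [0.0, 1.0, 0.01, 0.001]
force: [0.8, -0.4, 0.3]
gripper_width: 85.8
grasp_force: 0.0
```

{"name": "carry_out", "arguments": {
  "motion": [
    {"translation": [0,0,0],"turn": 0},
    {"translation": [0,0,0],"turn": 0},
    {"translation": [0,0,0],"turn": 0},
    {"translation": [0,0,0],"turn": 0},
    {"translation": [0,0,0],"turn": 0}
  ],
  "fingers": -1,
  "newtons": 25
}}

```text
t: 3.95
eef_pos: [485.9, -111.8, 25.4]
orientation: [0.0, 1.0, 0.01, 0.0]
force: [-0.4, -0.3, 2.4]
gripper_width: 29.6
grasp_force: 29.2
```

{"name": "carry_out", "arguments": {
  "motion": [
    {"translation": [0.3,0,-6.8],"turn": 0},
    {"translation": [1,0,-6.8],"turn": 0},
    {"translation": [1.6,0,-6.6],"turn": 0},
    {"translation": [2.3,0,-6.5],"turn": 0},
    {"translation": [2.8,0,-6.2],"turn": 0}
  ]
}}

```text
t: 4.58
eef_pos: [493.2, -111.6, 58.4]
orientation: [0.0, 1.0, 0.01, -0.001]
force: [0.4, -1.5, -7.2]
gripper_width: 29.5
grasp_force: 26.3
```

{"name": "carry_out", "arguments": {
  "motion": [
    {"translation": [3.4,0,-6],"turn": 0},
    {"translation": [3.9,0,-5.5],"turn": 0},
    {"translation": [4.5,0,-5.2],"turn": 0},
    {"translation": [4.9,0,-4.7],"turn": 0},
    {"translation": [5.4,0,-4.3],"turn": 0}
  ]
}}

```text
t: 5.2
eef_pos: [515.4, -111.0, 84.0]
orientation: [-0.0, 1.0, 0.01, -0.001]
force: [-4.3, -0.6, -3.4]
gripper_width: 29.7
grasp_force: 25.1
```

{"name": "carry_out", "arguments": {
  "motion": [
    {"translation": [1.6,0,-1.2],"turn": 0},
    {"translation": [0,0,0],"turn": 0},
    {"translation": [0,0,0],"turn": 0}
  ]
}}

```text
t: 5.58
eef_pos: [517.7, -111.0, 85.5]
orientation: [0.0, 1.0, 0.01, 0.0]
force: [-4.9, -0.4, 0.7]
gripper_width: 29.5
grasp_force: 25.5
```

```bash
python3 - <<'E'
from h import *
s=manip.get_state();p,d=manip.grab_frame("side");print(s["eef_pos"].round(1),s["force"].round(1))
cv2.imwrite("pics/s3.png",cv2.resize(p[140:240,190:350],None,fx=5,fy=5,interpolation=cv2.INTER_CUBIC))
E
```

```text
[ 517.7 -111.    85.5] [-4.9 -0.4  0.7]
```

View pics/s3.png

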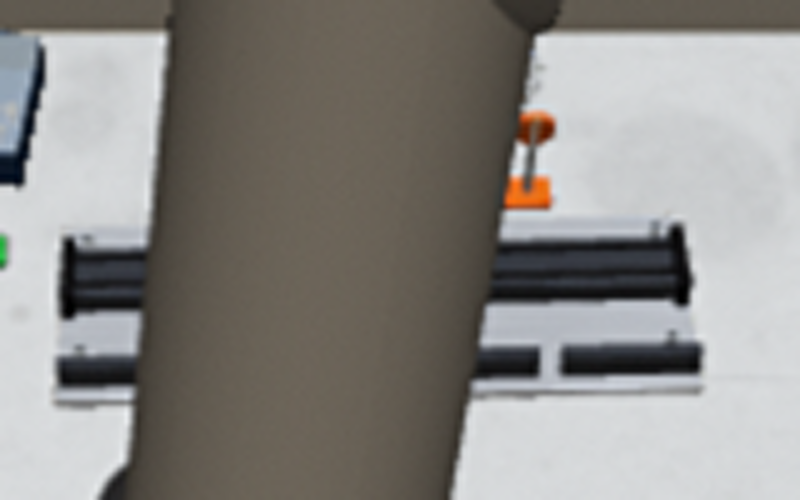

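The arm blocks the side view. I'll press a little further along the arc to confirm the stop.

{"name": "carry_out", "arguments": {
  "motion": [
    {"translation": [1.6,0,-1.2],"turn": 0},
    {"translation": [1.6,0,-1.2],"turn": 0},
    {"translation": [0,0,0],"turn": 0}
  ]
}}

```text
t: 6.0
eef_pos: [519.1, -110.9, 86.5]
orientation: [-0.0, 1.0, 0.01, -0.002]
force: [-5.7, -1.2, -6.3]
gripper_width: 29.4
grasp_force: 26.0
```

```bash
python3 - <<'E'
from h import *
s=manip.get_state();c=manip.get_calibration("wrist");p,d=manip.grab_frame("wrist");print(s["eef_pos"].round(1),s["force"].round(1))
cv2.imwrite("pics/w4.png",p);np.savez("w4.npz",p=p,d=d,**c)
E
```

```text
[ 519.1 -110.9   86.5] [-5.7 -1.2 -6.3]
```

View pics/w4.png

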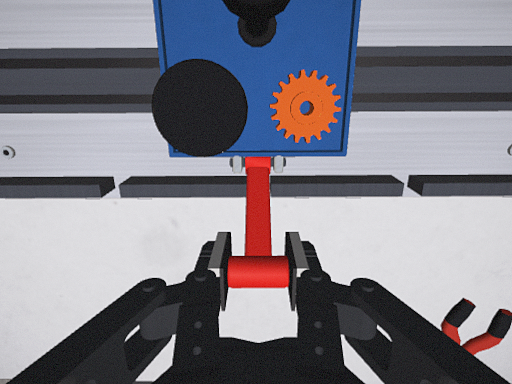

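The wrist view shows the crossbar held between the pads at (258,271), with the jar at (200,107) and the gear at (306,107) in place. The force rose while the tool barely moved, so the lever is at its upper stop. Now I'll roll the carriage left 110 mm.

{"name": "carry_out", "arguments": {
  "motion": [
    {"translation": [0,-4,0],"turn": 0},
    {"translation": [0,-8,0],"turn": 0},
    {"translation": [0,-10,0],"turn": 0},
    {"translation": [0,-10,0],"turn": 0},
    {"translation": [-0.2,-10,0],"turn": 0}
  ]
}}

```text
t: 6.68
eef_pos: [518.0, -69.1, 86.5]
orientation: [0.0, 1.0, 0.01, -0.002]
force: [-6.2, -1.6, -7.0]
gripper_width: 29.5
grasp_force: 25.9
```

{"name": "carry_out", "arguments": {
  "motion": [
    {"translation": [0,-10,0],"turn": 0},
    {"translation": [0,-10,0],"turn": 0},
    {"translation": [-0.2,-10,0],"turn": 0},
    {"translation": [0,-10,0],"turn": 0},
    {"translation": [0,-10,0],"turn": 0}
  ]
}}

```text
t: 7.3
eef_pos: [516.7, -19.0, 86.5]
orientation: [0.0, 1.0, 0.01, -0.002]
force: [-6.0, -2.0, -6.6]
gripper_width: 29.3
grasp_force: 26.0
```

{"name": "carry_out", "arguments": {
  "motion": [
    {"translation": [-0.2,-10,0],"turn": 0},
    {"translation": [0,-6,0],"turn": 0},
    {"translation": [0,-2,0],"turn": 0},
    {"translation": [0,0,0],"turn": 0},
    {"translation": [0,0,0],"turn": 0}
  ]
}}

```text
t: 7.92
eef_pos: [516.3, -0.5, 86.5]
orientation: [-0.0, 1.0, 0.011, -0.002]
force: [-6.4, -0.1, -7.4]
gripper_width: 29.8
grasp_force: 25.9
```

```bash
python3 - <<'E'
from h import *
s=manip.get_state();c=manip.get_calibration("wrist");p,d=manip.grab_frame("wrist");print(s["eef_pos"].round(1),s["force"].round(1))
cv2.imwrite("pics/w5.png",p);np.savez("w5.npz",p=p,d=d,**c)
for n in("w4","w5"):
    c=dict(np.load(n+".npz"));p=c["p"];h=cv2.cvtColor(p,cv2.COLOR_BGR2HSV)
    # notch gaps along front index bar's row
    prof=h[187:193,:,2].mean(0);m=(prof>95);e=np.flatnonzero(np.diff(m.astype(int)));print(n,e,[ray(c,(x+.5,190),30)[:2].round(1) for x in e])
    for b,t in blobs(p,(100,120,40),(118,255,255),(0,60,512,155),500)[0]:print("deck",t,ray(c,(t[0],140),53).round(1),ray(c,(t[0]+t[2],140),53).round(1))
E
```

```text
[ 5.163e+02 -5.000e-01  8.650e+01] [-6.4 -0.1 -7.4]
w4 [111 119 245 269 402 413] [array([529. ,  -3.2]), array([529.1,  -9. ]), array([ 531.1, -100.9]), array([ 531.4, -118.4]), array([ 533.5, -215.3]), array([ 533.6, -223.3])]
deck [ 208   60  148   95 7127] [571.  -78.7  53. ] [ 572.9 -168.8   53. ]
w5 [128 245 270 403 413] [array([526.4,  94.9]), array([528.2,   9.6]), array([528.6,  -8.6]), array([ 530.7, -105.5]), array([ 530.9, -112.8])]
deck [ 208   60  148   95 7104] [568.1  31.8  53. ] [570.1 -58.3  53. ]
```

View pics/w5.png

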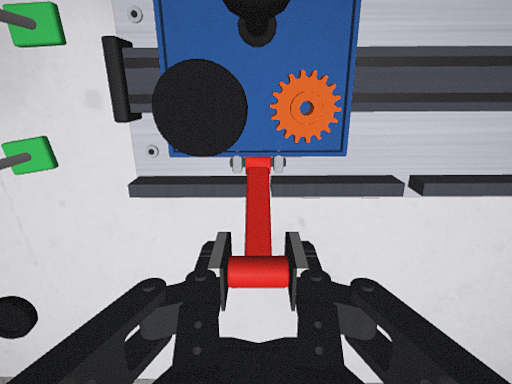

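The wrist view shows the carriage with the middle notch gap now at columns 403–413, where the right notch gap was before (402–413). So it has rolled exactly one station left, and jar and gear are unmoved. I'll swing the lever down along the reverse arc.

{"name": "carry_out", "arguments": {
  "motion": [
    {"translation": [-3.6,0,2.6],"turn": 0},
    {"translation": [-5.4,0,4.3],"turn": 0},
    {"translation": [-4.9,0,4.7],"turn": 0},
    {"translation": [-4.5,0,5.2],"turn": 0},
    {"translation": [-3.9,0,5.5],"turn": 0}
  ]
}}

```text
t: 8.6
eef_pos: [499.5, -0.9, 67.3]
orientation: [-0.0, 1.0, 0.01, 0.004]
force: [-1.5, -0.8, 7.8]
gripper_width: 29.6
grasp_force: 28.9
```

{"name": "carry_out", "arguments": {
  "motion": [
    {"translation": [-3.4,0,6],"turn": 0},
    {"translation": [-2.8,0,6.2],"turn": 0},
    {"translation": [-2.3,0,6.5],"turn": 0},
    {"translation": [-1.6,0,6.6],"turn": 0},
    {"translation": [-1,0,6.8],"turn": 0}
  ]
}}

```text
t: 9.22
eef_pos: [487.6, -1.1, 34.5]
orientation: [-0.0, 1.0, 0.01, 0.003]
force: [-3.1, -1.2, 5.6]
gripper_width: 29.3
grasp_force: 29.9
```

{"name": "carry_out", "arguments": {
  "motion": [
    {"translation": [-0.4,0,6.8],"turn": 0},
    {"translation": [0,0,2],"turn": 0},
    {"translation": [0,0,2],"turn": 0},
    {"translation": [0,0,0],"turn": 0}
  ]
}}

```text
t: 9.72
eef_pos: [487.1, -1.2, 23.4]
orientation: [-0.0, 1.0, 0.01, 0.003]
force: [1.3, -0.4, 3.5]
gripper_width: 29.6
grasp_force: 29.7
```

{"name": "carry_out", "arguments": {
  "motion": [
    {"translation": [0,0,2],"turn": 0},
    {"translation": [0,0,2],"turn": 0},
    {"translation": [0,0,0],"turn": 0}
  ]
}}

```text
t: 10.1
eef_pos: [487.3, -1.1, 20.9]
orientation: [-0.0, 1.0, 0.01, 0.003]
force: [-3.5, -1.6, 25.6]
gripper_width: 29.2
grasp_force: 32.6
```

The force rose to 25 N, so the lever is at its lower stop. I'll ease off, release and retreat.

{"name": "carry_out", "arguments": {
  "motion": [
    {"translation": [0,0,-2],"turn": 0},
    {"translation": [0,0,0],"turn": 0}
  ]
}}

```text
t: 10.35
eef_pos: [487.2, -1.2, 21.7]
orientation: [-0.0, 1.0, 0.01, 0.003]
force: [3.2, -1.0, 10.5]
gripper_width: 29.6
grasp_force: 31.1
```

{"name": "carry_out", "arguments": {
  "motion": [
    {"translation": [0,0,0],"turn": 0},
    {"translation": [0,0,0],"turn": 0},
    {"translation": [0,0,0],"turn": 0},
    {"translation": [0,0,0],"turn": 0},
    {"translation": [0,0,0],"turn": 0}
  ],
  "fingers": 1
}}

```text
t: 10.98
eef_pos: [484.0, -1.7, 20.2]
orientation: [-0.0, 1.0, 0.01, -0.0]
force: [0.2, -0.2, -1.3]
gripper_width: 85.4
grasp_force: 0.0
```

{"name": "carry_out", "arguments": {
  "motion": [
    {"translation": [0,0,-20],"turn": 0},
    {"translation": [0,0,-40],"turn": 0},
    {"translation": [0,0,-50],"turn": 0},
    {"translation": [0,0,-50],"turn": 0},
    {"translation": [0,0,-30],"turn": 0}
  ]
}}

```text
t: 11.6
eef_pos: [484.8, -1.6, 212.9]
orientation: [0.0, 1.0, 0.01, 0.002]
force: [0.1, -0.0, 0.3]
gripper_width: 85.2
grasp_force: 0.0
```

{"name": "carry_out", "arguments": {
  "motion": [
    {"translation": [0,40,0],"turn": 0},
    {"translation": [0,50,0],"turn": 0},
    {"translation": [0,50,0],"turn": 0},
    {"translation": [0,50,0],"turn": 0},
    {"translation": [0,0,0],"turn": 0}
  ]
}}

```text
t: 12.22
eef_pos: [487.0, -196.2, 210.1]
orientation: [0.001, 1.0, 0.007, -0.0]
force: [-0.1, 0.2, 0.4]
gripper_width: 85.4
grasp_force: 0.0
```

```bash
python3 - <<'E'
from h import *
s=manip.get_state();p,d=manip.grab_frame("side");q,_=manip.grab_frame("top");print(s["t"],s["eef_pos"].round(1))
f=lambda a:cv2.resize(a,None,fx=4,fy=4,interpolation=cv2.INTER_CUBIC)
cv2.imwrite("pics/end.png",np.vstack([f(p[150:225,180:350]),f(q[140:215,180:350])]))
E
```

```text
12.225 [ 487.  -196.2  210.1]
```

View pics/end.png

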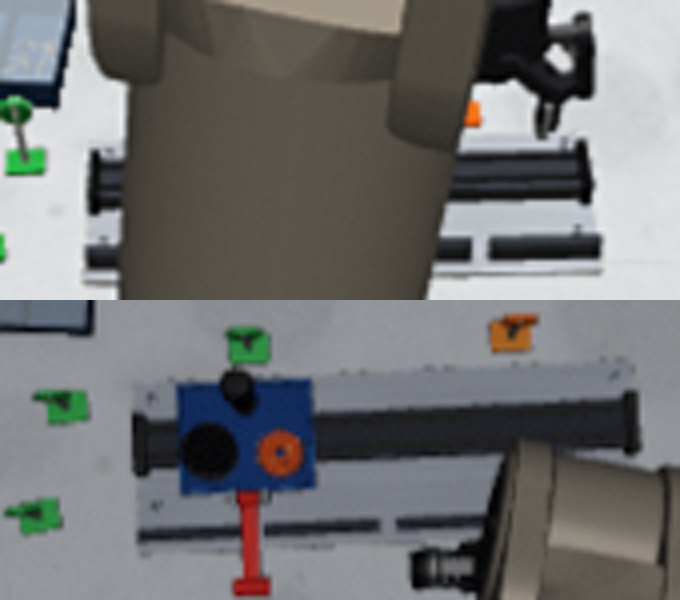

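The top view (lower half of the picture) shows the carriage in line with the green marker at (248,345). The lever lies fully out and level with its crossbar at (251,586), and the jar and gear are in place.

```bash
python3 -c "
from station import manip
print(manip.hand_in())"
```

```text
the job is handed in; nothing more can be done
None
```

I released the carriage, rolled it to the green-marker station and pushed the lever down to its stop there; the jar and gear still stand on the deck, and the job was handed in after about 12 s of robot time.

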